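Unstack the tins that weighted a glued gasket, and set the plate out to dry

ROBOT

A 6-joint arm with a two-finger parallel gripper is mounted at the origin on the work surface. World frame = base frame: x ahead of the robot, y to its left, z up, the work surface at z = 0. Lengths are in m, angles in rad, forces in N, time in s.
With the tool pointing down it reaches from about 0.3 to 0.775 m from the base axis. Payload 14.6 kg.
Tool frame: the origin (TCP) lies on the centre line of the jaws, within the pads' length; the fingertips stand 25 mm ahead of it and the grasp point (between the pads) lies 6 mm ahead of it (ctrl.tip_reach is the distance from the TCP to the fingertips, in m); z points along the fingers, y is the line along which they close (so a half turn about z gives the same grasp; the last joint's range is limited). The gripper opens to 94 mm and grips with 3 to 60 N. Pads are 16 mm wide; open, the fingers measure 119 mm over their backs; the gripper's body (75 mm by 177 mm) begins 78 mm behind the grasp point.
Start: joints at [-1.309, 0.3, 1.521, -0, 1.321, -0.067], TCP at [0.178, -0.521, 0.192] pointing down, gripper open.
Joint ranges: [-3.03, 3.03], [-0.79, 2.21], [0.23, 2.52], [-1.04, 4.18], [0, 3.07], [-2.55, 2.55]. Speed limits (rad/s): [2.22, 2.22, 2.57, 3.14, 3.14, 3.14].

INTERFACE

Orientations are given as [roll, pitch, yaw] about the fixed x, y, z axes, in that order (R = Rz(yaw) Ry(pitch) Rx(roll)).
In Python, from station import ctrl gives the robot as it stands. The module is installed in compiled form; this text tells all that it offers.
- The arm moves only by the tool apply_moves, never from a script. Its argument "deltas" is a list of rows, each a list of 7 numbers: the closure in counts, from 0 (fully open) to 255 (shut), then the shift along the world's x, y, z in cm, then the turn, a rotation vector about the world's x, y, z in rad. In form: [[jaw, tx, ty, tz, ax, ay, az], ...]. A call has 1 to 10 rows; each row shifts and turns the commanded pose from where the row before left it; what a row does not reach is not made up. A row lasts 1/10 s, in which the tool goes at most 50 mm and 8.59 degrees, less where a joint would pass 70% of its speed; a pose out of reach is approached as far as the arm can. A call with a gripper value outside its range is refused whole. The fingers move at their own pace and stop on an object; "grip_force" is the grip in N (left out, the last holds). Time passes only in rows, so rows that do not move let the fingers close. It gives the time, the measured TCP pose, the force, the opening and the grip force at its end, in the units of the state.
- ctrl.get_obs(): the state, without advancing time (a new reading comes with each control period).
- ctrl.camera(name): name is "side" or "top"; returns a dict with "img" (400x640x3 uint8, red, green, blue), "K" (3x3 intrinsics, pixels), "k1" (the pictures are not rectified: a ray, as slopes to the right and down, at radius r is drawn at 1 + k1 r^2 times it, then the intrinsics apply), "pose" (4x4, takes a point from camera to world coordinates). Camera axes: x right, y up, looking along -z (the intrinsics and any distortion apply to the point x, -y, -z); pixel columns grow to the right and rows downward; lengths in m; the calibration is good to about 2 mm. A picture is of the moment at which its call begins. There is no depth.
- ctrl.hand_in(): hands the job in; it is judged then, once.
The state is a dict: "time_s": time; "qpos": joint angles; "joint_vel": joint speeds; "tau": joint torques, N m; "ee_pos": TCP position; "eef_rot": TCP orientation; "force": force on the tool from outside, world axes, zero at the start; "moment": the same for the moment, N m; "grip_width": finger opening in m; "grip_force": force on a finger pad.
Only numpy, scipy, OpenCV 4.12 (cv2) and the standard library are available. Lean on these libraries where they do the work, as an engineer would, in place of code of your own. Each camera call takes 0.05 s, during which the arm holds its last target. There are 200 camera calls.

TASK

The gasket under the aluminium plate has set. Take the stack of three paint tins that weighted it apart from the top down, standing each tin upright in the drip lid of its own size (smallest tin in the smallest lid, and so on), and then lay the plate, gasket still down, level on the four cones of the drying board, centred and lengthwise along it. Set everything down gently, let go, and leave the big paint can and the tape roll where they are.

Things in the scene. Friction and masses are not known exactly. Their poses are not given: they have to be found in the camera images.
- small_tin_center (a point): the small tin: closed round paint tin of bare tinplate with a few black paint runs, 40 mm in diameter, 46 mm high. The point is its centre, half-way up (23 mm above its underside); z is its upright axis. It starts on top of the middle tin, the top of the stack.
- middle_tin_center (a point): the middle tin: closed round paint tin of bare tinplate with a few black paint runs, 52 mm in diameter, 58 mm high. The point is its centre, half-way up (29 mm above its underside); z is its upright axis. It starts standing on the large tin, under the small tin.
- large_tin_center (a point): the large tin: closed round paint tin of bare tinplate with a few black paint runs, 64 mm in diameter, 72 mm high. The point is its centre, half-way up (36 mm above its underside); z is its upright axis. It starts standing on the aluminium plate, under the middle tin.
- plate_center (a point): the cover plate: aluminium with a black rubber gasket bonded to its underside, 10 mm thick in all, 100 mm long (x, round ends) and 60 mm across its two straight parallel sides (y), with a 40 x 16 mm window in the middle. The point is its centre, 5 mm above its underside; z is up. It starts lying on a fixed, lower wooden block (76 mm along x, 38 mm along y, 28 mm high) and overhangs it by 11 mm at each straight side; the tins are stacked on it.
- small_lid: drip lid for the small tin, the smallest of three: shallow round upturned can lid of tinplate, empty, fixed to the bench, 58 mm inside diameter, 63 mm outside, rim 6 mm high. The origin is the centre of its underside; its inner floor is 2.5 mm above it.
- middle_lid: drip lid for the middle tin, the middle of three: shallow round upturned can lid of tinplate, empty, fixed to the bench, 72 mm inside diameter, 77 mm outside, rim 6 mm high. The origin is the centre of its underside; its inner floor is 2.5 mm above it.
- large_lid: drip lid for the large tin, the largest of three: shallow round upturned can lid of tinplate, empty, fixed to the bench, 86 mm inside diameter, 91 mm outside, rim 6 mm high. The origin is the centre of its underside; its inner floor is 2.5 mm above it.
- drying_board: drying board: reddish-brown wood, 120 mm (x) x 84 mm (y) x 6 mm, fixed to the bench, with four black cones whose blunt tips stand 32 mm above the bench at x = +-30 mm, y = +-15 mm from the middle. The origin is the centre of its underside; x is its long direction.
- paint_can: bystander: big closed paint can, tinplate with black paint on its lid, 84 mm in diameter, 96 mm high, loose. The origin is the centre of its underside.
- tape_roll: bystander: roll of black tape lying flat, 64 mm in diameter, 18 mm high, loose. The origin is the centre of its underside.

How it is judged:
On the way, in this order (a step that is already met when the one before it is completed fails the run):
1. the small tin stands upright in the small lid, let go (horizontal distance between small_tin_center and small_lid below 0.012 m and z of small_tin_center in the frame of small_lid between 0.0215 and 0.0295 m and angle between small_tin_center's own z axis and vertical below 0.08 rad and contact force between the fingers and small_tin below 0.1 N and linear speed of small_tin below 0.02 m/s), for 0.2 s.
2. the middle tin stands upright in the middle lid, let go (horizontal distance between middle_tin_center and middle_lid below 0.012 m and z of middle_tin_center in the frame of middle_lid between 0.0275 and 0.0355 m and angle between middle_tin_center's own z axis and vertical below 0.08 rad and contact force between the fingers and middle_tin below 0.1 N and linear speed of middle_tin below 0.02 m/s), for 0.2 s.
3. the large tin stands upright in the large lid, let go (horizontal distance between large_tin_center and large_lid below 0.012 m and z of large_tin_center in the frame of large_lid between 0.0345 and 0.0425 m and angle between large_tin_center's own z axis and vertical below 0.08 rad and contact force between the fingers and large_tin below 0.1 N and linear speed of large_tin below 0.02 m/s), for 0.2 s.
4. the plate lies on the four cones of the drying board, let go (horizontal distance between plate_center and drying_board below 0.012 m and z of plate_center in the frame of drying_board between 0.033 and 0.041 m and angle between plate_center's own z axis and vertical below 0.08 rad and angle between the x axis of plate_center and the x axis of drying_board, either way round below 0.26 rad and contact force between the fingers and plate below 0.1 N and linear speed of plate below 0.02 m/s), for 0.2 s.
At the end, for the whole second after the job is handed in: Each tin stands flat in the lid of its own size, its axis within 12 mm of the lid's centre; the plate lies gasket down on the cones, within 12 mm of the board's centre and 0.26 rad of its length; all upright or level within 0.08 rad, released, at rest (all of step 1 and all of step 2 and all of step 3 and all of step 4); the robot touches nothing.
It fails at once if a tin is tipped over (angle between any of small_tin_center, middle_tin_center, large_tin_center's own z axis and vertical above 0.5 rad).
It fails at once if a tin or the plate is dropped (falls free faster than 0.6 m/s, from about 18 mm) ((linear speed of small_tin above 0.6 m/s and contact force between the fingers and small_tin below 0.01 N) or (linear speed of middle_tin above 0.6 m/s and contact force between the fingers and middle_tin below 0.01 N) or (linear speed of large_tin above 0.6 m/s and contact force between the fingers and large_tin below 0.01 N) or (linear speed of plate above 0.6 m/s and contact force between the fingers and plate below 0.01 N)).
It fails at once if the big paint can or the tape roll is moved by more than 15 mm (distance of any of paint_can, tape_roll from where it was at the start of the episode above 0.015 m).
It also fails if it takes over 128 s, if anything falls off the work surface, if the arm or the gripper's body presses on something with over 40 N, if the wrist force passes 120 N, or if a joint passes its speed limit or range.

## Working session

There is one attempt and no reset: what is moved stays moved. The work goes in short steps, Python scripts to look and compute and a tool call to move; the robot and the scene stay as the last step left them, time stands still between calls to the robot, and variables do not carry over. Pictures are saved under pics/ and viewed, at most 14 in all, crops included, and the job is handed in when it is done.

Besides the shell and the picture viewer there is one more tool, called after "Request:" as a command line: name --pt "numbers of a row" for each row, then --argument value for the rest. apply_moves: Moves the arm, as the interface text tells. Its arguments: {"type":"object","properties":{"deltas":{"type":"array"},"grip_force":{"type":"number"}},"required":["deltas"]}

```bash
mkdir -p pics; cat > h.py <<'E'
import numpy as np, cv2
from station import ctrl
def snap(n,f):
    c=ctrl.camera(n); cv2.imwrite('pics/'+f,cv2.cvtColor(c['img'],cv2.COLOR_RGB2BGR)); 
    np.savez('cam_'+n,K=c['K'],k1=c['k1'],pose=c['pose'],img=c['img']); return c
def ld(n): return np.load('cam_'+n+'.npz')
def ray(c,u,v):
    K=c['K']; x=(u-K[0,2])/K[0,0]; y=(v-K[1,2])/K[1,1]; k=float(c['k1'])
    r0=np.hypot(x,y); r=r0
    for _ in range(30): r=r0/(1+k*r*r)
    s=r/r0 if r0 else 1
    P=c['pose']; return P[:3,3],P[:3,:3]@np.array([x*s,-y*s,-1])
def at_z(c,u,v,z):
    o,d=ray(c,u,v); return o+d*(z-o[2])/d[2]
def proj(c,p):
    P=c['pose']; q=P[:3,:3].T@(np.array(p)-P[:3,3]); x,y=q[0]/-q[2],-q[1]/-q[2]
    s=1+float(c['k1'])*(x*x+y*y); K=c['K']; return K[0,0]*x*s+K[0,2],K[1,1]*y*s+K[1,2]
E
python3 - <<'E'
from h import *
for n in('top','side'):
    c=snap(n,n+'0.png'); print(n,c['K'].tolist(),c['k1'],c['pose'].round(3).tolist())
print(ctrl.get_obs(), ctrl.tip_reach)
E
```

```text
top [[392.58059470663335, 0.0, 319.73647538459966], [0.0, 392.58059470663335, 199.74920884797996], [0.0, 0.0, 1.0]] -0.05874740516072912 [[-0.027, 0.985, -0.168, 0.419], [-0.999, -0.031, -0.02, -0.007], [-0.025, 0.167, 0.986, 1.063], [0.0, 0.0, 0.0, 1.0]]
side [[394.42454948230613, 0.0, 316.4683996654275], [0.0, 394.42454948230613, 198.4872697572249], [0.0, 0.0, 1.0]] -0.03724381249258373 [[0.983, 0.138, -0.12, 0.441], [-0.183, 0.766, -0.617, -0.488], [0.007, 0.628, 0.778, 0.778], [0.0, 0.0, 0.0, 1.0]]
{'time_s': 0.1, 'qpos': array([-1.30859235e+00,  3.00409616e-01,  1.52148377e+00, -5.76194844e-06,
        1.32071173e+00, -6.65956749e-02]), 'joint_vel': array([-1.06992961e-03, -4.45940038e-03, -6.97253684e-04,  1.02550924e-03,
        1.90061886e-04, -8.02565827e-06]), 'tau': array([ 3.01022170e-03, -5.32645476e+01, -3.53283727e+01,  7.10361474e-02,
        2.34803266e-02, -8.75016326e-05]), 'ee_pos': array([ 0.17753496, -0.52030661,  0.19106123]), 'eef_rot': array([-3.14058206e+00, -6.18073964e-05,  3.28801046e-01]), 'force': array([ 1.20884108,  0.44120374, -0.03792786]), 'moment': array([ 0.01836411, -0.07861854, -0.07589584]), 'grip_force': 0.0, 'grip_width': 0.09434920704995937} 0.025
```

View pics/top0.png

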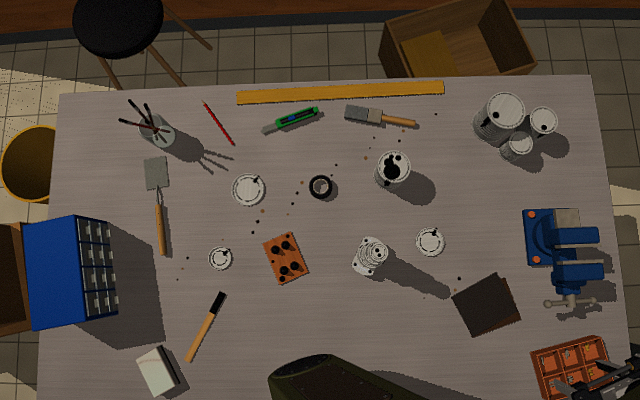

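View pics/side0.png

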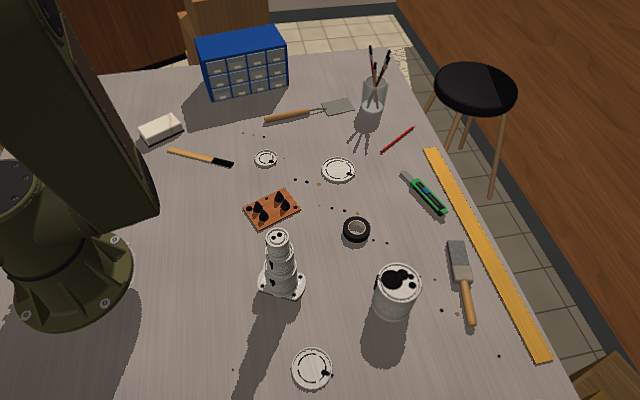

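The top view shows lids at (248,190), (431,242) and (220,258), the board at (286,258), the stack at (370,255), the can at (393,168) and the tape at (320,187). Next I'll enlarge the work zone.

```bash
python3 - <<'E'
from h import *
a=cv2.imread('pics/top0.png')
# two rows: 200..325 and 325..450 x 165..290
cv2.imwrite('pics/tA.png',cv2.resize(a[165:290,195:325],None,fx=4.6,fy=4.6,interpolation=cv2.INTER_CUBIC))
cv2.imwrite('pics/tB.png',cv2.resize(a[205:295,340:460],None,fx=6,fy=6,interpolation=cv2.INTER_CUBIC))
b=cv2.imread('pics/side0.png')
cv2.imwrite('pics/sB.png',cv2.resize(b[220:310,240:320],None,fx=6.5,fy=6.5,interpolation=cv2.INTER_CUBIC))
E
```

```text
(no output)
```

View pics/tA.png

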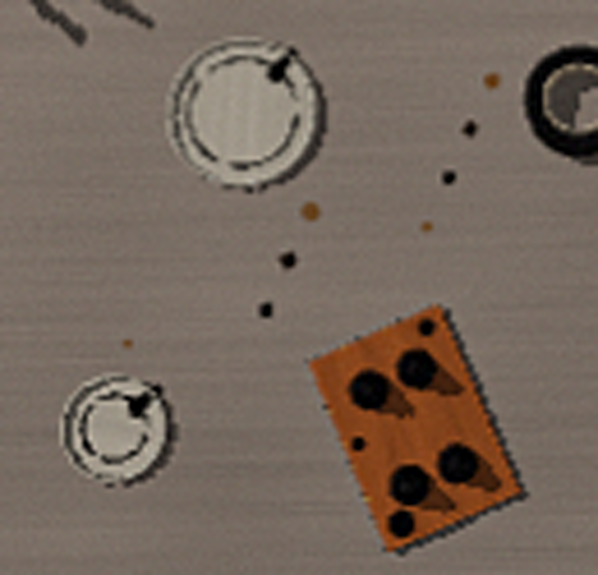

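View pics/tB.png

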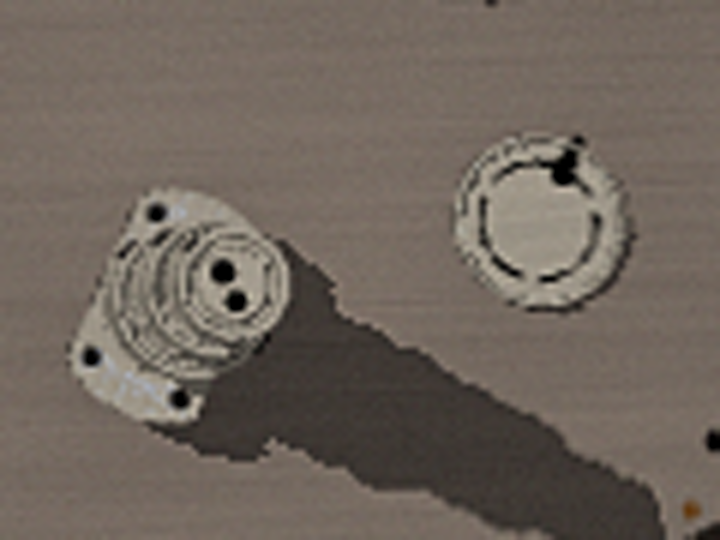

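View pics/sB.png

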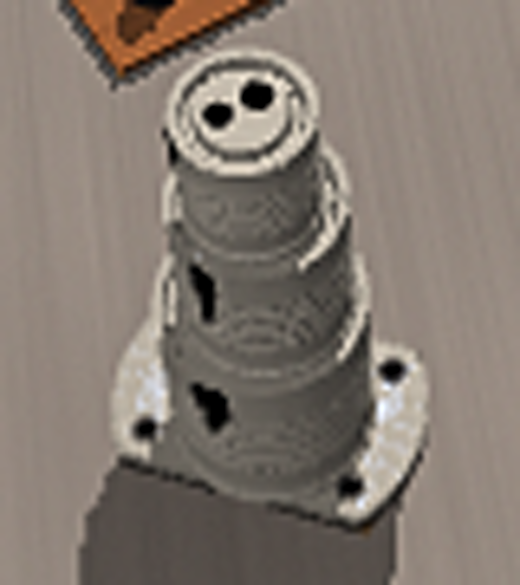

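```bash
python3 - <<'E'
from h import *
t=ld('top'); s=ld('side')
A=lambda u,v:(195+u/4.6,165+v/4.6); B=lambda u,v:(340+u/6,205+v/6); S=lambda u,v:(240+u/6.5,220+v/6.5)
def T(n,p,z,c=t): r=at_z(c,*p,z); print(n,r.round(4)); return r
T('L',A(247,114),.004);T('S',A(117,430),.004);T('M',B(544,220),.004)
T('small top',B(239,286),.214)
T('small top side',S(243,113),.214,s)
b=[T('b',A(*p),.006) for p in((308,362),(442,306),(525,492),(393,553))]
T('board',A(417,428),.006); d=b[3]+b[2]-b[0]-b[1]; print('board yaw',np.arctan2(d[1],d[0]), np.linalg.norm(d)/2)
a,bb,cc=[T('h',B(*p),.038) for p in((157,212),(91,357),(180,399))]
e=a-bb; print('plate c',(a+cc)/2,'yaw',np.arctan2(e[1],e[0]))
hs=[T('hs',S(*p),.038,s) for p in((145,428),(349,486),(391,370))]
print('plate c side',(hs[0]+hs[2])/2); 
T('tape',(320.3,187),.018);T('can top',(395,166),.096)
# side lids
T('Ls',(338,170),.004,s);T('Ss',(266,158.5),.004,s);T('Ms',(312.5,369.5),.004,s)
E
```

```text
L [0.6336 0.2106 0.004 ]
S [0.4472 0.2873 0.004 ]
M [ 0.476  -0.2797  0.004 ]
small top [ 0.4447 -0.115   0.214 ]
small top side [ 0.4476 -0.1132  0.214 ]
b [0.4839 0.1738 0.006 ]
b [0.5146 0.0946 0.006 ]
b [0.4056 0.0483 0.006 ]
b [0.3728 0.1252 0.006 ]
board [0.4439 0.1103 0.006 ]
board yaw -2.7343516781608463 0.11984107847281489
h [ 0.4829 -0.1036  0.038 ]
h [ 0.4217 -0.0725  0.038 ]
h [ 0.4028 -0.1098  0.038 ]
plate c [ 0.44284564 -0.10670492  0.038     ] yaw -0.46979541048696666
hs [ 0.4046 -0.1082  0.038 ]
hs [ 0.465  -0.1391  0.038 ]
hs [ 0.4841 -0.1019  0.038 ]
plate c side [ 0.4443824  -0.10508629  0.038     ]
tape [0.6322 0.0121 0.018 ]
can top [ 0.6644 -0.1798  0.096 ]
Ls [0.6359 0.2114 0.004 ]
Ss [0.4505 0.2885 0.004 ]
Ms [ 0.4783 -0.2794  0.004 ]
```

The two views agree within about 3 mm:

| Item | x (m) | y (m) | Yaw (rad) |
|---|---|---|---|
| Small tin (top of stack) | 0.446 | -0.114 | – |
| Plate | 0.4435 | -0.106 | -0.47 |
| Small lid | 0.449 | 0.288 | – |
| Middle lid | 0.477 | -0.280 | – |
| Large lid | 0.635 | 0.211 | – |
| Board | 0.445 | 0.111 | 0.407 |

Now moving above the stack.

Request:
apply_moves --pt "0 0 0 4 0 0 0" --pt "0 0 0 4 0 0 0" --pt "0 2 3 0 0 0 0" --pt "0 2 3 0 0 0 0" --pt "0 2 3 0 0 0 0" --pt "0 2 3 0 0 0 0" --pt "0 2 3 0 0 0 0" --pt "0 2 3 0 0 0 0" --pt "0 2 3 0 0 0 0" --pt "0 2 3 0 0 0 0" --grip_force 25

```text
time_s: 1.1
ee_pos: [0.3381, -0.2791, 0.2714]
eef_rot: [-3.141, 0.0, 0.329]
force: [0.1, -0.6, -0.0]
grip_width: 0.094
grip_force: 0.0
```

Request:
apply_moves --pt "0 2 3.1 0 0 0 0" --pt "0 2 3.1 0 0 0 0" --pt "0 2 3.1 0 0 0 0" --pt "0 2 3.1 0 0 0 0" --pt "0 2 3.1 0 0 0 0" --pt "0 0.9 1.2 0 0 0 0" --pt "0 0 0 0 0 0 0" --pt "0 0 0 0 0 0 0" --pt "0 0 0 0 0 0 0"

```text
time_s: 2.0
ee_pos: [0.4462, -0.1143, 0.2715]
eef_rot: [-3.142, 0.0, 0.328]
force: [0.9, 0.1, 0.5]
grip_width: 0.0936
grip_force: 0.0
```

```bash
python3 - <<'E'
from h import *
print(ctrl.get_obs()['ee_pos'],ctrl.get_obs()['eef_rot'],ctrl.get_obs()['force'])
c=snap('side','x.png'); a=cv2.imread('pics/x.png')
cv2.imwrite('pics/s1.png',cv2.resize(a[130:330,180:380],None,fx=3,fy=3))
E
```

```text
[ 0.44615202 -0.11426421  0.27149647] [-3.14159063e+00  2.10640377e-04  3.27871574e-01] [0.94429719 0.09315927 0.51324429]
```

View pics/s1.png

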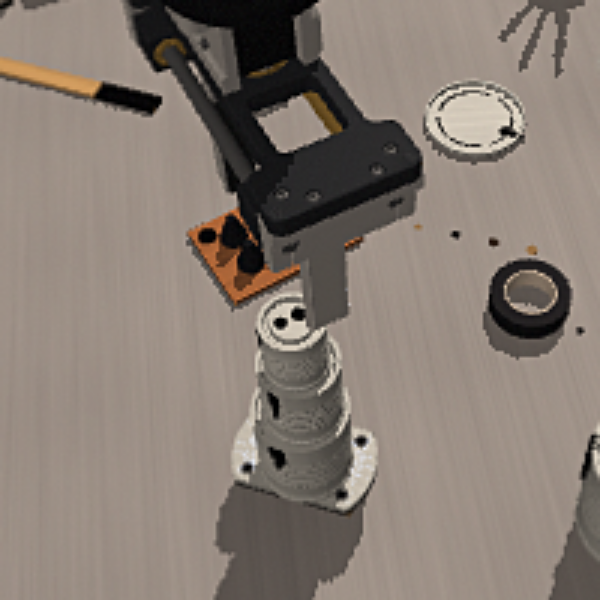

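The gripper stands above the small tin, which is at crop (288,318), with the near finger in front of it, and it looks aligned. Now descend and close.

Request:
apply_moves --pt "0 0 0 -1.8 0 0 0" --pt "0 0 0 -1.8 0 0 0" --pt "0 0 0 -1.8 0 0 0" --pt "0 0 0 -1.4 0 0 0" --pt "0 0 0 0 0 0 0" --pt "0 0 0 0 0 0 0" --pt "60 0 0 0 0 0 0" --pt "100 0 0 0 0 0 0" --pt "125 0 0 0 0 0 0" --pt "140 0 0 0 0 0 0" --grip_force 25

```text
time_s: 3.05
ee_pos: [0.4467, -0.1135, 0.2038]
eef_rot: [3.141, -0.0, 0.329]
force: [-0.4, 0.5, -1.1]
grip_width: 0.0651
grip_force: 0.0
```

Request:
apply_moves --pt "150 0 0 0 0 0 0" --pt "160 0 0 0 0 0 0" --pt "180 0 0 0 0 0 0" --pt "200 0 0 0 0 0 0" --pt "200 0 0 0 0 0 0" --pt "200 0 0 0 0 0 0"

```text
time_s: 3.65
ee_pos: [0.4466, -0.1135, 0.2035]
eef_rot: [-3.142, 0.0, 0.329]
force: [0.4, -0.4, -1.3]
grip_width: 0.021
grip_force: 0.0
```

The opening is 21 mm with no force, so the grip missed. Look.

```bash
python3 - <<'E'
from h import *
print(ctrl.get_obs()['grip_width'],ctrl.get_obs()['grip_force'])
c=snap('side','x.png'); a=cv2.imread('pics/x.png')
d=snap('top','y.png'); b=cv2.imread('pics/y.png')
cv2.imwrite('pics/s2.png',np.hstack([cv2.resize(a[190:310,220:330],(385,420)),cv2.resize(b[200:300,330:425],(399,420))]))
E
```

```text
0.020954304466751533 0.0
```

View pics/s2.png

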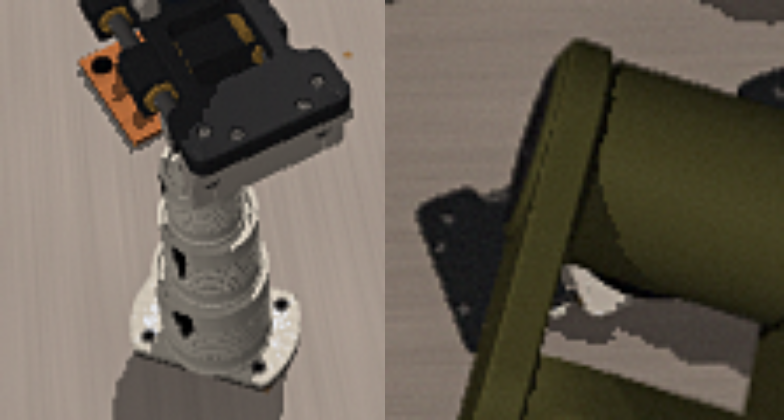

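```bash
python3 - <<'E'
from h import *
s=ld('side'); y=.329; j=np.array([-np.sin(y),np.cos(y),0]); w=np.array([np.cos(y),np.sin(y),0])
p=np.array([.4462,-.1143,.2465])
for k in(-.047,.047):
  for m in(-.008,.008): 
    u,v=proj(s,p+k*j+m*w); print('s1 crop',k,m,(u-180)*3,(v-130)*3)
p=np.array([.4466,-.1135,.1785])
for k in(-.0105,.0105):
  for m in(-.008,.008): 
    u,v=proj(s,p+k*j+m*w); print('s2 crop',(u-220)*3.5,(v-190)*3.5)
u,v=proj(s,[.446,-.1135,.214]); print('tin top',(u-220)*3.5,(v-190)*3.5,(u-180)*3,(v-130)*3)
a=cv2.imread('pics/x.png'); cv2.imwrite('pics/s3.png',cv2.resize(a[200:270,245:325],None,fx=8,fy=8,interpolation=cv2.INTER_CUBIC))
E
```

```text
s1 crop -0.047 -0.008 310.94102265587173 362.3576255196614
s1 crop -0.047 0.008 338.23234272427874 349.63143655686406
s1 crop 0.047 -0.008 236.83696280576635 237.14769565186245
s1 crop 0.047 0.008 262.5860527639438 226.29601682595802
s2 crop 198.71963615639862 227.68219471170522
s2 crop 227.35718161627057 214.3071103500514
s2 crop 180.71168877458157 196.39165315395297
s2 crop 209.01173869829893 183.4468456903561
tin top 197.68789632118072 166.88595670078968 289.44676827529776 323.045105743534
```

View pics/s3.png

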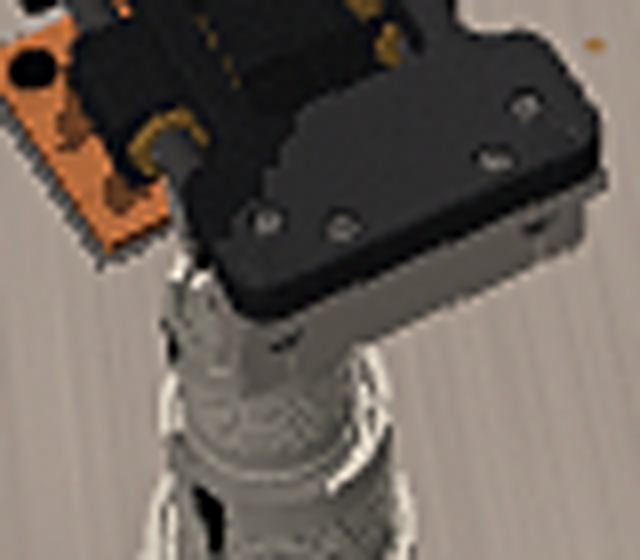

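```bash
python3 - <<'E'
from h import *
s=ld('side'); y=.329; j=np.array([-np.sin(y),np.cos(y),0]); w=np.array([np.cos(y),np.sin(y),0])
for z in(.2465,.26,.27,.28,.29):
  q=[proj(s,np.array([.4462,-.1143,z])-.0595*j+m*w) for m in(-.008,.008)]; print(z,[((u-180)*3,(v-130)*3) for u,v in q])
for z in(.1785,.20,.21,.22):
  q=[proj(s,np.array([.4466,-.1135,z])-.023*j+m*w) for m in(-.008,.008)]; print(z,[((u-245)*8,(v-200)*8) for u,v in q])
o=ctrl.get_obs(); print(o['qpos'],o['moment'],o['tau'])
E
```

```text
0.2465 [(np.float64(321.7397430045717), np.float64(380.5732330973406)), (np.float64(349.24506152444013), np.float64(367.5626184357045))]
0.26 [(np.float64(320.38561092116646), np.float64(366.93337762061833)), (np.float64(348.38372456467425), np.float64(353.80384409711905))]
0.27 [(np.float64(319.3519459395027), np.float64(356.5143320904616)), (np.float64(347.7264360251164), np.float64(343.29678971683177))]
0.28 [(np.float64(318.29110817060257), np.float64(345.8149232762795)), (np.float64(347.05205395240716), np.float64(332.50955530134064))]
0.29 [(np.float64(317.20203242460724), np.float64(334.8238882227454)), (np.float64(346.35991598381173), np.float64(321.4309937184709))]
0.1785 [(np.float64(279.37384231998976), np.float64(484.1047753852981)), (np.float64(345.2958840749611), np.float64(452.92503091016624))]
0.2 [(np.float64(272.7206221481142), np.float64(432.7610522530774)), (np.float64(340.34681161097024), np.float64(401.16567566324284))]
0.21 [(np.float64(269.5123472894429), np.float64(407.98248606106677)), (np.float64(337.9610407148971), np.float64(376.1936965923178))]
0.22 [(np.float64(266.22837271062645), np.float64(382.605835654505)), (np.float64(335.51947631863914), np.float64(350.6238057461835))]
[-3.28414982e-01  8.92079962e-02  1.74414084e+00  1.56461071e-05
  1.30828220e+00  9.13502350e-01] [-0.05801959 -0.00519342  0.0240915 ] [-3.76853477e-04 -4.05959237e+01 -3.52031815e+01  5.60630159e-02
 -4.87617427e-02 -1.00403311e-04]
```

The visible fingertips sit at about z = 0.214, roughly 35 mm above what the reported pose implies. That puts them just over the tin's top. I'll open, go 34 mm lower (the open jaws clear every tin) and check.

Request:
apply_moves --pt "0 0 0 0 0 0 0" --pt "0 0 0 0 0 0 0" --pt "0 0 0 0 0 0 0" --pt "0 0 0 0 0 0 0" --pt "0 0 0 -0.6 0 0 0" --pt "0 0 0 -0.6 0 0 0" --pt "0 0 0 -0.6 0 0 0" --pt "0 0 0 -0.6 0 0 0" --pt "0 0 0 0 0 0 0" --pt "0 0 0 0 0 0 0"

```text
time_s: 4.75
ee_pos: [0.4466, -0.1135, 0.1795]
eef_rot: [-3.141, 0.0, 0.329]
force: [0.4, -0.5, -0.1]
grip_width: 0.0938
grip_force: 0.0
```

Request:
apply_moves --pt "60 0 0 0 0 0 0" --pt "100 0 0 0 0 0 0" --pt "120 0 0 0 0 0 0" --pt "130 0 0 0 0 0 0" --pt "140 0 0 0 0 0 0" --pt "150 0 0 0 0 0 0" --pt "155 0 0 0 0 0 0" --pt "160 0 0 0 0 0 0" --pt "160 0 0 0 0 0 0"

```text
time_s: 5.65
ee_pos: [0.4466, -0.1135, 0.1795]
eef_rot: [-3.142, 0.0, 0.329]
force: [-0.0, 0.3, -0.3]
grip_width: 0.0397
grip_force: 25.0
```

```bash
python3 - <<'E'
from h import *
c=snap('side','x.png'); a=cv2.imread('pics/x.png')
cv2.imwrite('pics/s4.png',cv2.resize(a[200:300,235:335],None,fx=6,fy=6,interpolation=cv2.INTER_CUBIC))
E
```

```text
(no output)
```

View pics/s4.png

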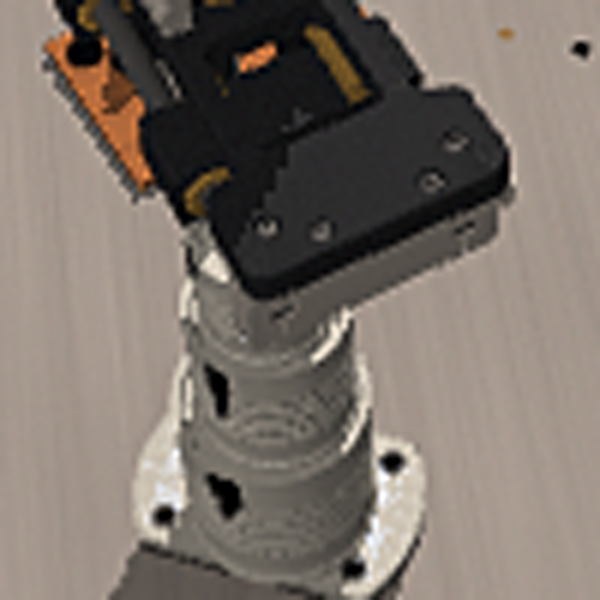

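Gripped: 39.7 mm opening at 25 N. Lift and carry to the small lid.

Request:
apply_moves --pt "170 0 0 0.3 0 0 0" --pt "170 0 0 0.7 0 0 0" --pt "170 0 0 1 0 0 0" --pt "170 0 0 1 0 0 0" --pt "170 0 1.2 0 0 0 0" --pt "170 0 2 0 0 0 0" --pt "170 0 3 0 0 0 0" --pt "170 0 3 0 0 0 0" --pt "170 0 3 0 0 0 0" --pt "170 0 3 0 0 0 0"

```text
time_s: 6.7
ee_pos: [0.4462, 0.0404, 0.2096]
eef_rot: [-3.141, -0.0, 0.329]
force: [0.4, -0.4, -1.5]
grip_width: 0.0393
grip_force: 25.0
```

Request:
apply_moves --pt "170 0 3 0 0 0 0" --pt "170 0 3 0 0 0 0" --pt "170 0 3 0 0 0 0" --pt "170 0 3 0 0 0 0" --pt "170 0 3 0 0 0 0" --pt "170 0 3 0 0 0 0" --pt "170 0.2 3 0 0 0 0" --pt "170 0 3 0 0 0 0" --pt "170 0 1 0 0 0 0" --pt "170 0 0 0 0 0 0"

```text
time_s: 7.7
ee_pos: [0.4479, 0.2895, 0.2092]
eef_rot: [3.142, 0.001, 0.331]
force: [0.5, 0.8, -0.3]
grip_width: 0.04
grip_force: 25.0
```

Request:
apply_moves --pt "170 0 0 -2 0 0 0" --pt "170 0 0 -2.5 0 0 0" --pt "170 0 0 -2.5 0 0 0" --pt "170 0 0 -2.5 0 0 0" --pt "170 0 0 -2.5 0 0 0" --pt "170 0 0 -2 0 0 0" --pt "170 0 0 -1.5 0 0 0" --pt "170 0 0 -1 0 0 0" --pt "170 0 0 0 0 0 0" --pt "170 0 0 0 0 0 0"

```text
time_s: 8.7
ee_pos: [0.4489, 0.2883, 0.0452]
eef_rot: [-3.141, -0.001, 0.328]
force: [-0.7, -0.3, -0.2]
grip_width: 0.0398
grip_force: 25.0
```

```bash
python3 - <<'E'
from h import *
c=snap('side','x.png'); a=cv2.imread('pics/x.png')
cv2.imwrite('pics/s5.png',cv2.resize(a[90:190,200:320],None,fx=6,fy=6,interpolation=cv2.INTER_CUBIC))
E
```

```text
(no output)
```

View pics/s5.png

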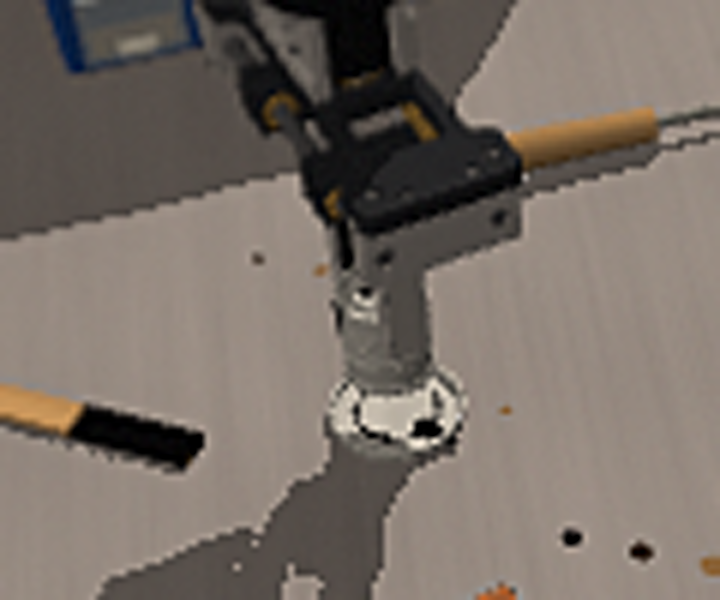

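```bash
python3 - <<'E'
from h import *
s=ld('side')
f=lambda p:tuple(int(round(k)) for k in ((proj(s,p)[0]-200)*6,(proj(s,p)[1]-90)*6))
for z in(0,.0025,.01,.02,.0337,.0797):
  print(z,'c',f([.449,.288,z]),'L',f([.429,.288,z]),'R',f([.469,.288,z]),'front',f([.449,.268,z]))
print('lid', f([.4505,.2885,.004]),f([.4505-.0315,.2885,.004]),f([.4505+.0315,.2885,.004]),f([.45,.257,.004]),f([.45,.32,.004]))
E
```

```text
0 c (394, 418) L (350, 424) R (437, 413) front (398, 449)
0.0025 c (393, 414) L (350, 420) R (437, 409) front (398, 446)
0.01 c (392, 403) L (348, 408) R (435, 397) front (396, 434)
0.02 c (390, 387) L (345, 393) R (434, 382) front (394, 418)
0.0337 c (387, 365) L (342, 371) R (431, 360) front (391, 397)
0.0797 c (377, 289) L (331, 294) R (423, 283) front (381, 320)
lid (396, 411) (327, 420) (464, 402) (402, 460) (388, 364)
```

The tin's lower edge at (388,390) matches the projection for an underside at about 34 mm, centred over the lid. Lower 3.1 cm and release.

Request:
apply_moves --pt "170 0 0 -1 0 0 0" --pt "170 0 0 -1 0 0 0" --pt "170 0 0 -0.5 0 0 0" --pt "170 0 0 -0.3 0 0 0" --pt "170 0 0 -0.1 0 0 0" --pt "170 0 0 -0.1 0 0 0" --pt "170 0 0 -0.1 0 0 0" --pt "170 0 0 0 0 0 0"

```text
time_s: 9.55
ee_pos: [0.4488, 0.2886, 0.014]
eef_rot: [-3.141, -0.001, 0.329]
force: [-1.2, 0.4, 3.2]
grip_width: 0.0394
grip_force: 25.0
```

Contact felt (+3 N). Release and rise.

Request:
apply_moves --pt "130 0 0 0 0 0 0" --pt "90 0 0 0 0 0 0" --pt "0 0 0 0 0 0 0" --pt "0 0 0 0 0 0 0" --pt "0 0 0 0 0 0 0" --pt "0 0 0 1 0 0 0" --pt "0 0 0 3 0 0 0" --pt "0 0 0 5 0 0 0" --pt "0 0 0 5 0 0 0" --pt "0 0 0 5 0 0 0" --grip_force 35

```text
time_s: 10.55
ee_pos: [0.4482, 0.2882, 0.2064]
eef_rot: [-3.141, -0.001, 0.329]
force: [0.4, 0.5, 0.1]
grip_width: 0.094
grip_force: 0.0
```

```bash
python3 - <<'E'
from h import *
c=snap('side','x.png'); a=cv2.imread('pics/x.png')
c=snap('top','y.png'); b=cv2.imread('pics/y.png')
S=np.zeros((600,800,3),np.uint8)
S[:,:400]=cv2.resize(a[235:310,245:295+0],(400,600),interpolation=cv2.INTER_CUBIC) if 0 else cv2.resize(a[240:315,250:310],(400,500),interpolation=cv2.INTER_CUBIC) if 0 else 0
p=cv2.resize(a[230:310,250:315],None,fx=6,fy=6,interpolation=cv2.INTER_CUBIC)
q=cv2.resize(b[225:285,345:405],None,fx=6,fy=6,interpolation=cv2.INTER_CUBIC)
r=cv2.resize(a[140:185,235:300],None,fx=6,fy=6,interpolation=cv2.INTER_CUBIC)[:, :360]
S[:480,:390]=p; S[:360,400:760]=q; S[360:600,400:760]=r[:240]
cv2.imwrite('pics/s6.png',S)
E
```

```text
(no output)
```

View pics/s6.png

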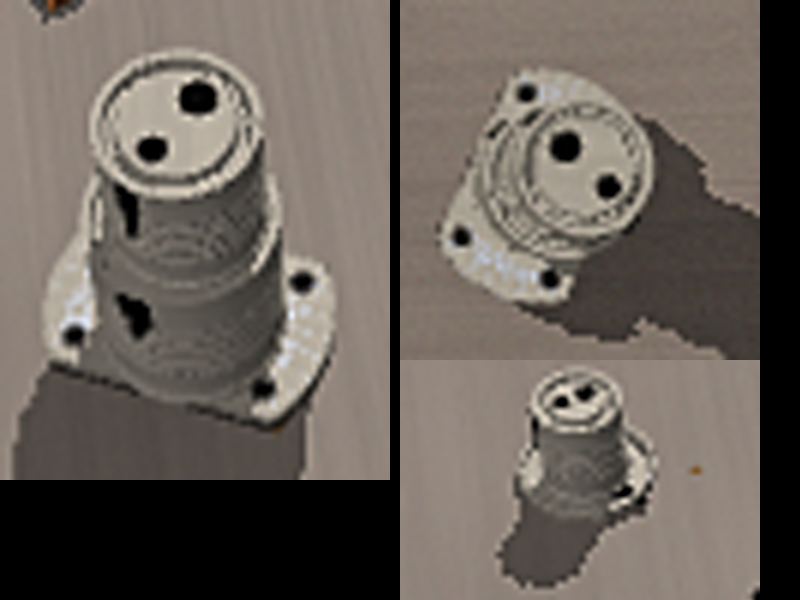

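The small tin stands in its lid. The middle tin's top centre is at crop (178,123) in the side view and (188,169) in the top view.

```bash
python3 - <<'E'
from h import *
print(at_z(ld('side'),250+178/6,230+123/6,.168),at_z(ld('top'),345+188/6,225+169/6,.168))
print(at_z(ld('side'),235+177/6,140+42/6,.0485)) # small tin top
# predicted large-tin top outline in side crop for centre (.4435,-.107)
s=ld('side')
for c in((.4435,-.107),(.446,-.112)):
  q=np.array([proj(s,[c[0]+.032*np.cos(a),c[1]+.032*np.sin(a),.11]) for a in np.linspace(0,6.28,60)]); print(c,(q.min(0)-[250,230])*6,(q.max(0)-[250,230])*6)
E
```

```text
[ 0.44869446 -0.11121687  0.168     ] [ 0.44523701 -0.1129174   0.168     ]
[0.45042048 0.28723983 0.0485    ]
(0.4435, -0.107) [ 71.78169829 123.47411455] [272.27241939 300.1732337 ]
(0.446, -0.112) [ 81.2026002  135.25791742] [282.38176549 313.24312734]
```

Request:
apply_moves --pt "0 0 -2 0 0 0 0" --pt "0 0 -4 0 0 0 0" --pt "0 0 -4 0 0 0 0" --pt "0 0 -4 0 0 0 0" --pt "0 0 -4 0 0 0 0" --pt "0 0 -4 0 0 0 0" --pt "0 0 -4 0 0 0 0" --pt "0 0 -4 0 0 0 0" --pt "0 0 -4 0 0 0 0" --pt "0 0 -4 0 0 0 0"

```text
time_s: 11.65
ee_pos: [0.4482, -0.0931, 0.2039]
eef_rot: [3.141, -0.0, 0.329]
force: [-0.1, -0.1, 0.5]
grip_width: 0.0943
grip_force: 0.0
```

Request:
apply_moves --pt "0 -0.1 -2 0 0 0 0" --pt "0 0 0 0 0 0 0" --pt "0 0 0 -1.5 0 0 0" --pt "0 0 0 -2 0 0 0" --pt "0 0 0 -2 0 0 0" --pt "0 0 0 -1.6 0 0 0" --pt "0 0 0 -1 0 0 0" --pt "0 0 0 0 0 0 0" --pt "0 0 0 0 0 0 0"

```text
time_s: 12.55
ee_pos: [0.4479, -0.1113, 0.1232]
eef_rot: [3.141, -0.001, 0.329]
force: [1.1, -0.2, 0.5]
grip_width: 0.094
grip_force: 0.0
```

Request:
apply_moves --pt "40 0 0 0 0 0 0" --pt "70 0 0 0 0 0 0" --pt "90 0 0 0 0 0 0" --pt "100 0 0 0 0 0 0" --pt "108 0 0 0 0 0 0" --pt "115 0 0 0 0 0 0" --pt "120 0 0 0 0 0 0" --pt "130 0 0 0 0 0 0" --pt "140 0 0 0 0 0 0"

```text
time_s: 13.45
ee_pos: [0.4476, -0.1115, 0.1225]
eef_rot: [-3.142, 0.0, 0.329]
force: [-1.7, 0.7, -0.1]
grip_width: 0.0516
grip_force: 35.0
```

Middle tin gripped at 51.6 mm. Lift and carry to (0.477,-0.280).

Request:
apply_moves --pt "150 0 0 0.3 0 0 0" --pt "150 0 0 0.7 0 0 0" --pt "150 0 0 1 0 0 0" --pt "150 0 0 1 0 0 0" --pt "150 0.4 -2 0 0 0 0" --pt "150 0.5 -3 0 0 0 0" --pt "150 0.5 -3 0 0 0 0" --pt "150 0.5 -3 0 0 0 0" --pt "150 0.5 -3 0 0 0 0" --pt "150 0.5 -2.8 0 0 0 0"

```text
time_s: 14.45
ee_pos: [0.4768, -0.2811, 0.1534]
eef_rot: [3.141, -0.0, 0.329]
force: [-1.6, -0.4, -2.7]
grip_width: 0.0516
grip_force: 35.0
```

Request:
apply_moves --pt "150 0 0 0 0 0 0" --pt "150 0 0 -1.5 0 0 0" --pt "150 0 0 -2.5 0 0 0" --pt "150 0 0 -2.5 0 0 0" --pt "150 0 0 -2.5 0 0 0" --pt "150 0 0 -1.5 0 0 0" --pt "150 0 0 -1 0 0 0" --pt "150 0 0 -0.5 0 0 0" --pt "150 0 0 0 0 0 0" --pt "150 0 0 0 0 0 0"

```text
time_s: 15.45
ee_pos: [0.477, -0.2797, 0.0334]
eef_rot: [3.141, -0.001, 0.329]
force: [0.1, 0.1, -2.1]
grip_width: 0.0513
grip_force: 35.0
```

Request:
apply_moves --pt "150 0 0 -0.8 0 0 0" --pt "150 0 0 -0.5 0 0 0" --pt "150 0 0 -0.2 0 0 0" --pt "150 0 0 -0.1 0 0 0" --pt "150 0 0 -0.1 0 0 0" --pt "150 0 0 -0.1 0 0 0" --pt "150 0 0 0 0 0 0"

```text
time_s: 16.15
ee_pos: [0.4767, -0.2796, 0.0151]
eef_rot: [3.141, -0.0, 0.329]
force: [-1.6, 0.6, 4.2]
grip_width: 0.0514
grip_force: 35.0
```

Request:
apply_moves --pt "100 0 0 0 0 0 0" --pt "60 0 0 0 0 0 0" --pt "0 0 0 0 0 0 0" --pt "0 0 0 0 0 0 0" --pt "0 0 0 0 0 0 0" --pt "0 0 0 1 0 0 0" --pt "0 0 0 3 0 0 0" --pt "0 0 0 5 0 0 0" --pt "0 0 0 4.5 0 0 0" --pt "0 0 0 0 0 0 0" --grip_force 45

```text
time_s: 17.15
ee_pos: [0.4787, -0.2809, 0.1566]
eef_rot: [3.133, -0.006, 0.329]
force: [0.1, 0.4, -0.1]
grip_width: 0.0938
grip_force: 0.0
```

```bash
python3 - <<'E'
from h import *
c=snap('side','x.png'); a=cv2.imread('pics/x.png')
c=snap('top','y.png'); b=cv2.imread('pics/y.png')
S=np.zeros((600,800,3),np.uint8)
S[:480,:390]=cv2.resize(a[230:310,250:315],None,fx=6,fy=6,interpolation=cv2.INTER_CUBIC)
S[:360,400:760]=cv2.resize(b[225:285,345:405],None,fx=6,fy=6,interpolation=cv2.INTER_CUBIC)
S[360:600,400:720]=cv2.resize(a[335:395,275:355],None,fx=4,fy=4,interpolation=cv2.INTER_CUBIC)
cv2.imwrite('pics/s7.png',S)
E
```

```text
(no output)
```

View pics/s7.png

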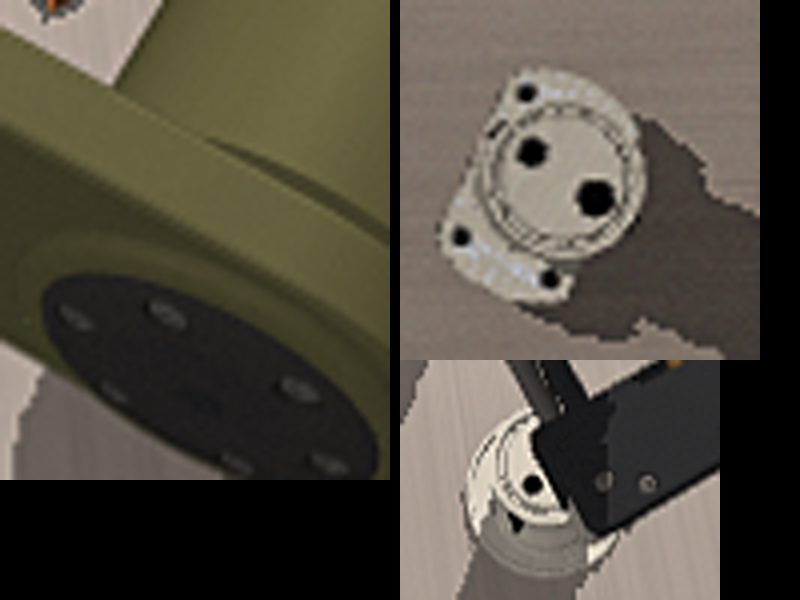

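The middle tin stands in its lid. In the top view the large tin's top is centred at crop (164,178), pixel (372.3,254.7).

```bash
python3 - <<'E'
from h import *
print(at_z(ld('top'),345+164/6,225+178/6,.110), ctrl.get_obs()['ee_pos'])
E
```

```text
[ 0.44364241 -0.11002466  0.11      ] [ 0.47680783 -0.27967991  0.15067696]
```

Request:
apply_moves --pt "0 -0.6 3 0 0 0 0" --pt "0 -0.6 3 0 0 0 0" --pt "0 -0.6 3 0 0 0 0" --pt "0 -0.6 3 0 0 0 0" --pt "0 -0.6 3 0 0 0 0" --pt "0 -0.2 2.1 0 0 0 0" --pt "0 0 0 0 0 0 0" --pt "0 0 0 0 0 0 0" --pt "0 0 0 -1.2 0 0 0" --pt "0 0 0 -1.5 0 0 0"

```text
time_s: 18.25
ee_pos: [0.4446, -0.1094, 0.1215]
eef_rot: [3.141, -0.0, 0.328]
force: [0.3, -0.3, -0.7]
grip_width: 0.094
grip_force: 0.0
```

Request:
apply_moves --pt "0 0 0 -1.5 0 0 0" --pt "0 0 0 -1.5 0 0 0" --pt "0 0 0 -1.5 0 0 0" --pt "0 0 0 -1.2 0 0 0" --pt "0 0 0 -0.8 0 0 0" --pt "0 0 0 0 0 0 0" --pt "0 0 0 0 0 0 0"

```text
time_s: 18.95
ee_pos: [0.4448, -0.1087, 0.0577]
eef_rot: [3.141, -0.0, 0.329]
force: [-0.1, -0.2, 0.2]
grip_width: 0.0941
grip_force: 0.0
```

Request:
apply_moves --pt "30 0 0 0 0 0 0" --pt "50 0 0 0 0 0 0" --pt "60 0 0 0 0 0 0" --pt "67 0 0 0 0 0 0" --pt "74 0 0 0 0 0 0" --pt "80 0 0 0 0 0 0" --pt "88 0 0 0 0 0 0" --pt "96 0 0 0 0 0 0" --pt "105 0 0 0 0 0 0" --pt "105 0 0 0 0 0 0"

```text
time_s: 19.95
ee_pos: [0.4447, -0.1086, 0.0576]
eef_rot: [3.141, -0.0, 0.329]
force: [0.9, -1.7, 0.7]
grip_width: 0.0632
grip_force: 45.0
```

Request:
apply_moves --pt "115 0 0 0.3 0 0 0" --pt "115 0 0 0.7 0 0 0" --pt "115 0 0 1.5 0 0 0" --pt "115 0 0 1.5 0 0 0" --pt "115 0.6 1.0 0 0 0 0" --pt "115 1.2 2 0 0 0 0" --pt "115 1.8 3 0 0 0 0" --pt "115 1.8 3 0 0 0 0" --pt "115 1.8 3 0 0 0 0" --pt "115 1.8 3 0 0 0 0"

```text
time_s: 20.95
ee_pos: [0.5349, 0.0437, 0.0968]
eef_rot: [-3.141, 0.001, 0.329]
force: [1.1, -1.1, -1.9]
grip_width: 0.0637
grip_force: 45.0
```

Request:
apply_moves --pt "115 1.8 3 0 0 0 0" --pt "115 1.8 3 0 0 0 0" --pt "115 1.8 3 0 0 0 0" --pt "115 1.8 3 0 0 0 0" --pt "115 1.8 3 0 0 0 0" --pt "115 1 2 0 0 0 0" --pt "115 0 0 0 0 0 0" --pt "115 0 0 0 0 0 0" --pt "115 0 0 0 0 0 0"

```text
time_s: 21.85
ee_pos: [0.6341, 0.2111, 0.097]
eef_rot: [3.142, 0.001, 0.328]
force: [0.0, -0.2, -3.2]
grip_width: 0.0638
grip_force: 45.0
```

Final z should be 0.0576 − 0.0355 = 0.022, so 7.5 cm down.

Request:
apply_moves --pt "115 0.1 0 -1.5 0 0 0" --pt "115 0 0 -2 0 0 0" --pt "115 0 0 -1.5 0 0 0" --pt "115 0 0 -1.2 0 0 0" --pt "115 0 0 -0.6 0 0 0" --pt "115 0 0 -0.3 0 0 0" --pt "115 0 0 -0.1 0 0 0" --pt "115 0 0 -0.1 0 0 0" --pt "115 0 0 -0.1 0 0 0" --pt "115 0 0 -0.1 0 0 0"

```text
time_s: 22.85
ee_pos: [0.6358, 0.2115, 0.0229]
eef_rot: [3.142, -0.001, 0.329]
force: [-0.2, -0.2, -2.3]
grip_width: 0.0634
grip_force: 45.0
```

Request:
apply_moves --pt "115 0 0 -0.1 0 0 0" --pt "115 0 0 0 0 0 0" --pt "115 0 0 0 0 0 0"

```text
time_s: 23.15
ee_pos: [0.6358, 0.2115, 0.0222]
eef_rot: [3.142, -0.001, 0.329]
force: [-1.5, -0.7, 4.7]
grip_width: 0.0636
grip_force: 45.0
```

Request:
apply_moves --pt "80 0 0 0 0 0 0" --pt "50 0 0 0 0 0 0" --pt "0 0 0 0 0 0 0" --pt "0 0 0 0 0 0 0" --pt "0 0 0 0 0 0 0" --pt "0 0 0 1 0 0 0" --pt "0 0 0 3 0 0 0" --pt "0 0 0 5 0 0 0" --pt "0 0 0 5 0 0 0" --pt "0 0 0 0 0 0 0" --grip_force 30

```text
time_s: 24.15
ee_pos: [0.6382, 0.2122, 0.1706]
eef_rot: [3.141, -0.013, 0.329]
force: [0.2, -1.0, 0.4]
grip_width: 0.094
grip_force: 0.0
```

```bash
python3 - <<'E'
from h import *
c=snap('side','x.png'); a=cv2.imread('pics/x.png')
c=snap('top','y.png'); b=cv2.imread('pics/y.png')
S=np.zeros((600,800,3),np.uint8)
S[:420,:390]=cv2.resize(a[250:320,250:315],None,fx=6,fy=6,interpolation=cv2.INTER_CUBIC)
S[:360,400:760]=cv2.resize(b[225:285,345:405],None,fx=6,fy=6,interpolation=cv2.INTER_CUBIC)
S[360:600,400:720]=cv2.resize(a[130:190,300:380],None,fx=4,fy=4,interpolation=cv2.INTER_CUBIC)
cv2.imwrite('pics/s8.png',S)
print(ctrl.get_obs()['ee_pos'])
E
```

```text
[0.6359367  0.21159467 0.16323377]
```

View pics/s8.png

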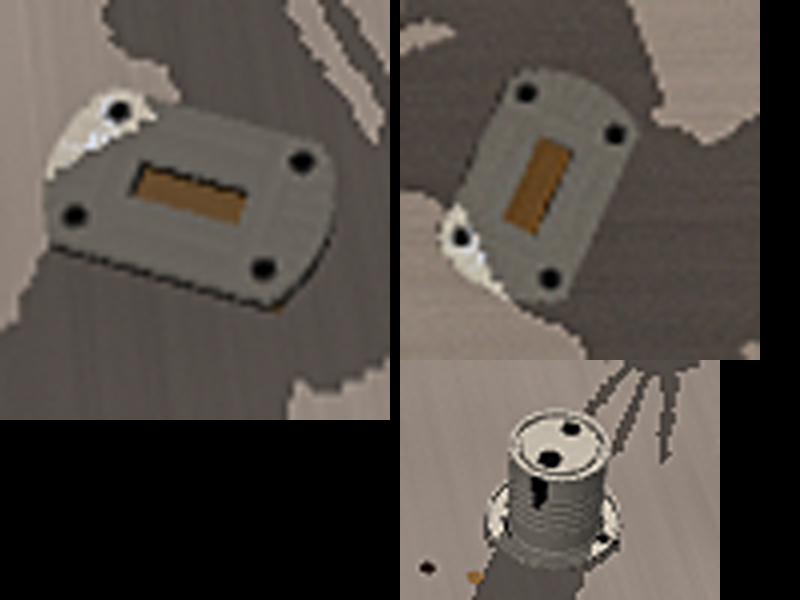

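The large tin stands in its lid, and the whole plate with its four holes is visible.

```bash
python3 - <<'E'
from h import *
t,s=ld('top'),ld('side')
h1=np.array([at_z(s,250+u/6,250+v/6,.038) for u,v in((120,111),(302,161),(263,268),(74,215))])
h2=np.array([at_z(t,345+u/6,225+v/6,.038) for u,v in((126,92),(215,134),(149,278),(61,236))])
e=h1[1]+h1[2]-h1[0]-h1[3]; print(h1.mean(0),np.arctan2(e[1],e[0]))
e=h2[0]+h2[1]-h2[2]-h2[3]; print(h2.mean(0),np.arctan2(e[1],e[0]))
E
```

```text
[ 0.44478176 -0.10502802  0.038     ] -0.47135123743378715
[ 0.44297849 -0.10645026  0.038     ] -0.4721938372722748
```

Request:
apply_moves --pt "0 -1.6 -2.6 0 0 0 -0.05" --pt "0 -1.6 -2.6 0 0 0 -0.1" --pt "0 -1.6 -2.6 0 0 0 -0.1" --pt "0 -1.6 -2.6 0 0 0 -0.1" --pt "0 -1.6 -2.6 0 0 0 -0.1" --pt "0 -1.6 -2.6 0 0 0 -0.1" --pt "0 -1.6 -2.6 0 0 0 -0.1" --pt "0 -1.6 -2.6 0 0 0 -0.1" --pt "0 -1.6 -2.6 0 0 0 -0.05" --pt "0 -1.6 -2.6 0 0 0 0"

```text
time_s: 25.25
ee_pos: [0.4741, -0.0493, 0.1603]
eef_rot: [3.141, 0.002, -0.473]
force: [1.0, -0.8, 0.5]
grip_width: 0.094
grip_force: 0.0
```

Request:
apply_moves --pt "0 -1.6 -2.8 0 0 0 0" --pt "0 -1.6 -2.9 0 0 0 0" --pt "0 0 0 0 0 0 0" --pt "0 0 0 -2 0 0 0" --pt "0 0 0 -3 0 0 0" --pt "0 0 0 -3 0 0 0" --pt "0 0 0 -2 0 0 0" --pt "0 0 0 0 0 0 0" --pt "0 0 0 0 0 0 0"

```text
time_s: 26.15
ee_pos: [0.4435, -0.1052, 0.0615]
eef_rot: [3.141, 0.001, -0.471]
force: [0.2, -0.4, 0.5]
grip_width: 0.0939
grip_force: 0.0
```

Aligned. Down to about z = 0.009, then close.

Request:
apply_moves --pt "0 0 0 -1.5 0 0 0" --pt "0 0 0 -1.5 0 0 0" --pt "0 0 0 -1.2 0 0 0" --pt "0 0 0 -0.6 0 0 0" --pt "0 0 0 -0.4 0 0 0" --pt "0 0 0 0 0 0 0" --pt "0 0 0 0 0 0 0"

```text
time_s: 26.85
ee_pos: [0.4439, -0.1056, 0.01]
eef_rot: [-3.141, -0.001, -0.471]
force: [-0.3, 0.0, -0.0]
grip_width: 0.0944
grip_force: 0.0
```

Request:
apply_moves --pt "30 0 0 0 0 0 0" --pt "50 0 0 0 0 0 0" --pt "65 0 0 0 0 0 0" --pt "75 0 0 0 0 0 0" --pt "82 0 0 0 0 0 0" --pt "88 0 0 0 0 0 0" --pt "94 0 0 0 0 0 0" --pt "105 0 0 0 0 0 0" --pt "110 0 0 0 0 0 0" --pt "110 0 0 0 0 0 0"

```text
time_s: 27.85
ee_pos: [0.4436, -0.1055, 0.0096]
eef_rot: [-3.142, -0.0, -0.471]
force: [-0.1, 0.1, -0.8]
grip_width: 0.0593
grip_force: 30.0
```

Request:
apply_moves --pt "120 0 0 0.3 0 0 0" --pt "120 0 0 0.7 0 0 0" --pt "120 0 0 1.5 0 0 0" --pt "120 0 0 2 0 0 0" --pt "120 0 0 1.5 0 0 0.04" --pt "120 0 1 0 0 0 0.1" --pt "120 0 2 0 0 0 0.1" --pt "120 0 3 0 0 0 0.1" --pt "120 0 3 0 0 0 0.1" --pt "120 0 3 0 0 0 0.1"

```text
time_s: 28.85
ee_pos: [0.4435, 0.0155, 0.0701]
eef_rot: [3.142, -0.0, 0.073]
force: [0.5, -0.3, -0.4]
grip_width: 0.0599
grip_force: 30.0
```

Request:
apply_moves --pt "120 0 3 0 0 0 0.1" --pt "120 0.1 3 0 0 0 0.1" --pt "120 0 2.6 0 0 0 0.1" --pt "120 0 1 0 0 0 0.04" --pt "120 0 0 0 0 0 0" --pt "120 0 0 -1 0 0 0" --pt "120 0 0 -1.5 0 0 0" --pt "120 0 0 -1.2 0 0 0" --pt "120 0 0 -0.3 0 0 0" --pt "120 0 0 0 0 0 0"

```text
time_s: 29.85
ee_pos: [0.4444, 0.11, 0.029]
eef_rot: [-3.141, 0.001, 0.408]
force: [0.0, 0.4, -0.5]
grip_width: 0.0597
grip_force: 30.0
```

Target z is about 0.0136, so 1.6 cm more.

Request:
apply_moves --pt "120 0.1 0.1 -0.6 0 0 0" --pt "120 0 0 -0.4 0 0 0" --pt "120 0 0 -0.2 0 0 0" --pt "120 0 0 -0.1 0 0 0" --pt "120 0 0 -0.1 0 0 0" --pt "120 0 0 -0.1 0 0 0" --pt "120 0 0 -0.05 0 0 0" --pt "120 0 0 0 0 0 0" --pt "120 0 0 0 0 0 0"

```text
time_s: 30.75
ee_pos: [0.4456, 0.1115, 0.0141]
eef_rot: [3.142, -0.0, 0.409]
force: [-0.5, 1.1, -1.7]
grip_width: 0.0597
grip_force: 30.0
```

Request:
apply_moves --pt "120 0 0 -0.05 0 0 0" --pt "120 0 0 -0.05 0 0 0" --pt "120 0 0 0 0 0 0" --pt "120 0 0 0 0 0 0"

```text
time_s: 31.15
ee_pos: [0.4457, 0.1115, 0.0135]
eef_rot: [3.142, -0.0, 0.409]
force: [-2.8, -1.4, 6.8]
grip_width: 0.0596
grip_force: 30.0
```

Contact (+7 N). Release and rise, moving clear of the side view.

Request:
apply_moves --pt "95 0 0 0 0 0 0" --pt "70 0 0 0 0 0 0" --pt "0 0 0 0 0 0 0" --pt "0 0 0 0 0 0 0" --pt "0 0 0 0 0 0 0" --pt "0 0 0 1 0 0 0" --pt "0 0 0 3 0 0 0" --pt "0 0 0 4 0 0 0" --pt "0 0 0 4 0 0 0" --pt "0 0 0 4 0 0 0"

```text
time_s: 32.15
ee_pos: [0.4453, 0.1114, 0.1755]
eef_rot: [3.141, -0.001, 0.409]
force: [0.5, -0.7, 0.1]
grip_width: 0.0942
grip_force: 0.0
```

Request:
apply_moves --pt "0 0 -3 0 0 0 0" --pt "0 0 -4 0 0 0 0" --pt "0 0 -4 0 0 0 0" --pt "0 0 -4 0 0 0 0" --pt "0 0 -4 0 0 0 0" --pt "0 0 -3 0 0 0 0" --pt "0 0 0 0 0 0 0" --pt "0 0 0 0 0 0 0" --pt "0 0 0 0 0 0 0"

```text
time_s: 33.05
ee_pos: [0.4456, -0.1078, 0.1734]
eef_rot: [3.142, -0.0, 0.409]
force: [-0.3, 0.5, 0.1]
grip_width: 0.0942
grip_force: 0.0
```

```bash
python3 - <<'E'
from h import *
c=snap('side','x.png'); a=cv2.imread('pics/x.png')
c=snap('top','y.png'); b=cv2.imread('pics/y.png')
S=np.zeros((600,800,3),np.uint8)
S[:350,:400]=cv2.resize(a[180:250,235:315],None,fx=5,fy=5,interpolation=cv2.INTER_CUBIC)
S[:350,400:800]=cv2.resize(b[225:295,245:325],None,fx=5,fy=5,interpolation=cv2.INTER_CUBIC)
S[350:600,:400]=cv2.resize(a,(400,250)); S[350:600,400:]=cv2.resize(b,(400,250))
cv2.imwrite('pics/s9.png',S)
E
```

```text
(no output)
```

View pics/s9.png

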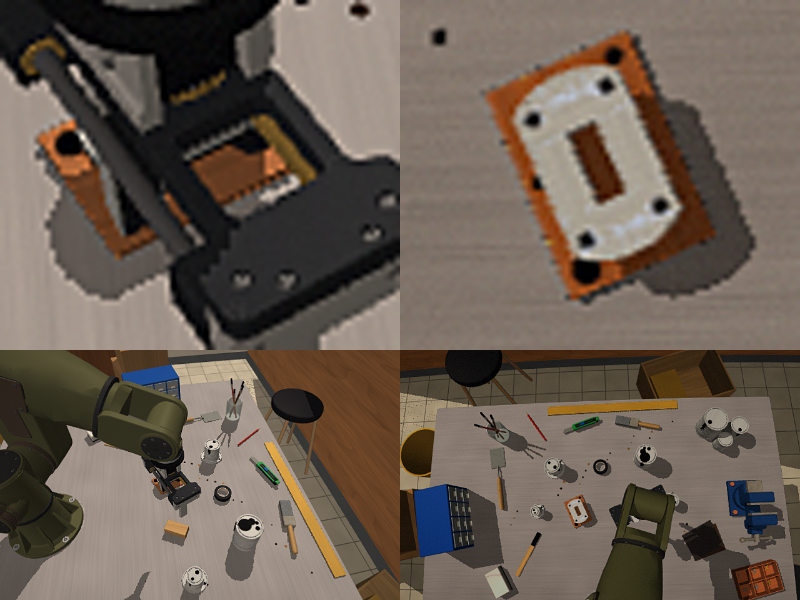

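The plate lies level and lengthwise on the cones: in the top crop its holes are at (606,85), (533,119), (586,240) and (660,205), centred at (596,162). All three tins stand in their lids. Check the offset, then hand in.

```bash
python3 - <<'E'
from h import *
t=ld('top'); p=at_z(t,245+196/5,225+162/5,.042); print(p, (p-[.4439,.1103,.042])*1000)
if np.hypot(*(p[:2]-[.4439,.1103]))<.008: print(ctrl.hand_in())
E
```

```text
[0.44482276 0.1100368  0.042     ] [ 9.22759466e-01 -2.63197043e-01  3.46944695e-14]
the job is handed in; nothing more can be done
None
```

The job is handed in: each tin stands in its own lid, the plate lies on the four cones about 1 mm off the board's centre, and the can and tape roll were not touched; the verdict was not returned.

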